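# Set the weighed pail beside the sorting carousel, turn the yellow cup to the front, hold

## Robot

A 6-joint arm with a two-finger parallel gripper is mounted at the origin on the work surface. World frame = base frame: x ahead of the robot, y to its left, z up, the work surface at z = 0. Lengths are in mm, angles in rad, forces in N, time in s.
With the tool pointing down it reaches from about 275 to 750 mm from the base axis. Payload 10.2 kg.
Tool frame: the origin (TCP) lies midway between the tips of the shut fingers; the grasp point (between the pads) lies 19 mm behind it (ctrl.hold_point_z is the distance from the TCP to the grasp point, in mm); z points along the fingers, y is the direction in which the jaws open and shut (so a half turn about z gives the same grasp; the last joint's range is limited). The gripper opens to 85 mm and grips with 20 to 120 N. Pads are 22 mm wide; open, the fingers measure 114 mm over their backs; the gripper's body (76 mm by 85 mm) begins 54 mm behind the grasp point. The pads swing forward as they close: fully open they stand 13 mm farther back than shut.
Start: joints at [0.95, 0.313, 1.498, -0, 1.331, -0.223], TCP at [203.393, 484.006, 195.094] pointing down, gripper open.
Joint ranges: [-2.94, 2.94], [-0.97, 2.17], [0.19, 2.56], [-1.23, 4.37], [0.02, 3.11], [-2.88, 2.88]. Speed limits (rad/s): [2.39, 2.39, 3.01, 3.14, 3.14, 3.14].

## Interface

Orientations are given as a unit quaternion [w, x, y, z].
In Python, from rig import ctrl, capture, get_calibration, ticket, search_frame, outline_of gives the robot as it stands. The module is installed in compiled form; this text tells all that it offers.
- The arm moves only by the tool servo_tool, never from a script. Its argument "motion" is a list of rows, each an object with "dr": the turn, a rotation vector about the tool's x, y, z in units of 10 degrees (1.0 is 10 degrees), a list of three; "delta_pos": the shift along the tool's x, y, z in units of 50 mm (1.0 is 50 mm), a list of three; "hand": the opening, from 0 (shut) to 1 (fully open). In form: [{"dr": [ax, ay, az], "delta_pos": [x, y, z], "hand": hand}, ...]. A call has 1 to 20 rows; each row shifts and turns the pose as measured when the row begins, along the tool's axes as they then stand; what a row does not reach is not made up. A row lasts 1/8 s, in which the tool goes at most 62.5 mm and 10.7 degrees, less where a joint would pass 70% of its speed; a pose out of reach is approached as far as the arm can. A call is refused whole if a number of a shift passes 1 or a number of a turn 1, either way. A call with a gripper value outside its range is refused whole. The fingers move at their own pace and stop on an object; "squeeze" is the grip in N (left out, the last holds). Time passes only in rows, so rows that do not move let the fingers close. It gives the time, the measured TCP pose, the force and the opening at its end, in the units of the state.
- ctrl.sense(): the state, without advancing time (a new reading comes with each control period).
- capture(name): name is "scene" or "side" or "wrist"; returns (picture, depth): 420x560x3 uint8, red, green, blue; 420x560 float32, mm along the optical axis (not along the pixel's ray), 0 where there is no reading.
- get_calibration(name): a dict with "camera_matrix" (3x3 intrinsics, pixels), "T" (4x4, takes a point from camera to world coordinates). Camera axes: x right, y down, z forward; pixel columns grow to the right and rows downward; lengths in mm; the calibration is good to about 2 mm. A picture is of the moment at which its call begins: read the wrist's pose just before it. get_calibration takes no time and is no camera call; for the wrist camera it gives the pose at the moment of the call.
- ticket.finish_job(): hands the job in, once; it reports no verdict.
Trained networks look in the newest picture that a camera, given by its name, has taken for a name from the list of things; names that differ only in an ending like _2 or _b are one class to them, and where a whole thing is asked for, a point or a joint stands for the part that bears it (a point fixed in the world has none). Each returns a list of dicts, best first, with "score" (0 to 1); they miss things now and then, are a little off and sometimes report something else, mostly with a low value. They report only what shows in the picture. A call takes as long as a camera call.
- search_frame(camera, label): "bbox" ([left, top, right, bottom] in pixels, round what is visible of it).
- outline_of(camera, label): "pixels" (420x560 bool, what is visible of it) and "bbox" ([left, top, right, bottom] in pixels, round what is visible of it).
The state is a dict: "time_s": time; "joints": joint angles; "dq": joint speeds; "tau": joint torques, N m; "eef_pos": TCP position; "ee_rot": TCP orientation; "force": force on the tool from outside, world axes, zero at the start; "wrist_torque": the same for the moment, N m; "grip_width": opening from 0.0 (shut) to 1.0 (fully open).
Only numpy, scipy, OpenCV 4.12 (cv2) and the standard library are available. Lean on these libraries where they do the work, as an engineer would, in place of code of your own. Each camera call takes 0.05 s, during which the arm holds its last target.

## Task

The brass sleeves in the white pail have been weighed and go into the yellow cup of the sorting carousel next. Lift the pail off the scale by its handle without spilling and set it gently upright on the bench close beside the carousel, then let go of it and turn the carousel until the yellow cup stands right behind the red-and-white pointer on the front of its foot. Finish holding the turntable still there with the gripper, for instance by its black centre grip, and keep off the yellow cup so that a workmate can fill it; leave the hard case, the jar and the screwdriver where they are.

Things in the scene. Friction and masses are not known exactly. Their poses are not given: they have to be found in the camera images.
- pail: Open white plastic pail, 98 mm across the rim, 80 mm at the bottom, 88 mm high, about 0.3 kg plus three brass sleeves. Origin at the centre of its underside, z up. Rigid upright steel bail: its round black grip, 20 mm thick, 66 mm long, runs along the pail's y axis, 150 mm above the origin (bail legs at y = +-50 mm). Starts on the scale.
- sleeve0: One of three loose brass sleeves standing in the pail, 22 mm in diameter (25 mm at its collar), 32 mm high, 60 g. Origin at the centre of its underside.
- sleeve1: One of three loose brass sleeves standing in the pail, 22 mm in diameter (25 mm at its collar), 32 mm high, 60 g. Origin at the centre of its underside.
- sleeve2: One of three loose brass sleeves standing in the pail, 22 mm in diameter (25 mm at its collar), 32 mm high, 60 g. Origin at the centre of its underside.
- scale: Grey bench scale, fixed, 215 mm (own x) by 190 mm (own y), with a steel platter 165 x 180 mm whose top is 60 mm above the bench. Origin on the bench under its middle; platter centre at x = +20 mm; display on the -x side, roughly facing the robot. It stands to the left or right of the carousel.
- carousel: Dark round foot of the sorting carousel, fixed, 300 mm in diameter, 12 mm high. Origin on the bench on the vertical turning axis. Its front is its own -x side, roughly facing the robot: there a white index pointer block with a red centre (34 mm wide, 12 mm deep, top 46 mm above the bench) stands on the rim, 143 mm from the axis.
- turntable: Grey turntable, 272 mm across, top 28 mm above the bench; turns either way about the vertical axis with light friction (0.06 N m), stays where left. Six open cups moulded on it, 54 mm across, mouths 98 mm above the bench, centres 100 mm from the axis, 60 degrees apart, in six colours. Origin on the axis, z up; yellow cup on its own -x side: at the front when its x is parallel to the foot's.
- grip_bar (a point): Middle of the turntable's black centre grip, on the turning axis, 115 mm above the bench: an upright bar 64 mm long, 16 mm thick, 34 mm tall (98 to 132 mm above the bench) on a post 26 mm thick; its length lies along the turntable's own x axis, towards the yellow cup and away from it.
- yellow_cup (a point): Centre of the mouth of the yellow cup, 98 mm above the bench. This cup is empty; the other five hold a few metal pins and spacers, all below their rims.
- front_place (a point): Fixed point behind the pointer where the centre of the yellow cup's mouth must come: 100 mm in front of the turning axis, 98 mm above the bench.
- case: Bystander: small olive hard case, 85 x 130 x 52 mm, lying on the bench beyond the work. Origin under its centre.
- jar: Bystander: clear screw jar with a dark cap, 60 mm in diameter, 85 mm high. Origin at the centre of its underside.
- driver: Bystander: screwdriver with a blue handle lying on the bench, 170 mm long.

How it is judged:
By the outcome, as a careful person would: the job done as asked, in the order asked, and still so for the second after the job is handed in, while the arm keeps its last pose, push and grip.
It also fails if it takes over 67 s, if anything falls off the work surface, if the arm or the gripper's body presses on something with over 40 N, if the wrist force passes 120 N, or if a joint passes its speed limit or range.

## Working session

There is one attempt and no reset: what is moved stays moved. The work goes in short steps, Python scripts to look and compute and a tool call to move; the robot and the scene stay as the last step left them, time stands still between calls to the robot, and variables do not carry over. Pictures are saved under pics/ and viewed, and the job is handed in when it is done.

Besides the shell and the picture viewer there is one more tool, called as name(argument=value, ...), one argument or row to a line, values as JSON. servo_tool: Moves the arm, as the interface text tells. Its arguments: {"type":"object","properties":{"motion":{"type":"array"},"squeeze":{"type":"number"}},"required":["motion"]}

```bash
mkdir -p pics
cat > h.py <<'E'
import numpy as np, cv2
from rig import ctrl, capture, get_calibration, ticket, search_frame, outline_of
def save(n,p): cv2.imwrite('pics/'+n+'.png',p[:,:,::-1])
def pts(d,c):
    K=c['camera_matrix'];T=np.array(c['T']);K=np.array(K)
    v,u=np.mgrid[0:d.shape[0],0:d.shape[1]]
    P=np.stack([(u-K[0,2])/K[0,0]*d,(v-K[1,2])/K[1,1]*d,d,np.ones_like(d)],-1)
    W=(P@T.T)[...,:3]; W[d<=0]=np.nan
    return W
E
python3 - <<'E'
from h import *
s=ctrl.sense();print({k:np.round(v,3) for k,v in s.items()},ctrl.hold_point_z)
for n in ['scene','side']:
    p,d=capture(n);c=get_calibration(n);save(n+'0',p);W=pts(d,c);np.savez(n+'0.npz',p=p,W=W)
    print(n,np.round(c['T'],2).tolist())
    for l in ['pail','scale','carousel','turntable','yellow_cup','grip_bar','case','jar','driver']:
        r=outline_of(n,l)
        for q in r[:2]:
            w=W[q['pixels']];w=w[~np.isnan(w[:,0])]
            print(l,round(q['score'],2),np.round(q['bbox']),len(w),np.round(np.percentile(w,[2,50,98],axis=0)).tolist() if len(w) else '')
print(ctrl.sense()['time_s'])
E
```

```text
{'time_s': np.float64(0.0), 'joints': array([ 0.95 ,  0.313,  1.498, -0.   ,  1.331, -0.223]), 'dq': array([ 0.   ,  0.001, -0.002, -0.001, -0.001, -0.001]), 'tau': array([-2.0000e-03, -4.1227e+01, -2.5973e+01, -0.0000e+00,  4.0000e-03,
       -0.0000e+00]), 'eef_pos': array([203.202, 483.741, 194.527]), 'ee_rot': array([-0.   ,  0.198,  0.98 , -0.001]), 'force': array([0.003, 0.292, 0.006]), 'wrist_torque': array([ 0.027, -0.   ,  0.069]), 'grip_width': np.float64(1.0)} 18.700000000000003
scene [[-0.06, 0.83, -0.56, 1353.16], [1.0, 0.05, -0.03, 34.44], [0.0, -0.56, -0.83, 1288.45], [0.0, 0.0, 0.0, 1.0]]
pail 0.86 [347. 190. 384. 238.] 1361 [[510.0, 175.0, 62.0], [553.0, 222.0, 121.0], [602.0, 270.0, 222.0]]
scale 0.64 [327. 188. 400. 263.] 2981 [[434.0, 144.0, 11.0], [594.0, 256.0, 58.0], [647.0, 338.0, 66.0]]
scale 0.45 [167. 177. 264. 266.] 5995 [[434.0, -323.0, 22.0], [560.0, -201.0, 33.0], [673.0, -80.0, 125.0]]
carousel 0.7 [168. 179. 267. 273.] 7117 [[427.0, -331.0, 8.0], [566.0, -199.0, 31.0], [686.0, -69.0, 120.0]]
turntable 0.75 [169. 177. 262. 267.] 5976 [[434.0, -323.0, 2
[... 1518 characters left out ...]
20.0, 18.0], [541.0, -153.0, 52.0], [666.0, -74.0, 118.0]]
grip_bar 0.65 [235. 170. 303. 221.] 2563 [[429.0, -321.0, 19.0], [540.0, -152.0, 51.0], [662.0, -75.0, 114.0]]
case 0.68 [236. 170. 305. 221.] 2678 [[425.0, -382.0, 0.0], [540.0, -155.0, 49.0], [666.0, -74.0, 120.0]]
case 0.59 [188. 213. 223. 250.] 1012 [[707.0, -143.0, -2.0], [752.0, 29.0, 49.0], [817.0, 66.0, 54.0]]
jar 0.88 [329. 162. 342. 186.] 311 [[245.0, -615.0, -1.0], [297.0, -384.0, 51.0], [323.0, -372.0, 86.0]]
driver 0.75 [343. 309. 371. 358.] 420 [[285.0, 361.0, -1.0], [319.0, 417.0, 20.0], [364.0, 502.0, 26.0]]
driver 0.4 [233. 169. 303. 224.] 2621 [[429.0, -322.0, 18.0], [541.0, -152.0, 52.0], [664.0, -71.0, 128.0]]
1.0
```

Run:
```python
from h import *
a=np.load('scene0.npz');p=a['p']
save('s0crop',cv2.resize(p[120:330,130:470],(800,494),interpolation=cv2.INTER_CUBIC))
a=np.load('side0.npz');q=a['p']
save('d0crop',cv2.resize(q[140:370,170:390],(627,598),interpolation=cv2.INTER_CUBIC))
for n in ['scene0','side0']:
    a=np.load(n+'.npz');W=a['W'].reshape(-1,3);P=a['p'].reshape(-1,3).astype(int)
    m=(abs(W[:,0]-555)<100)&(abs(W[:,1]-222)<100)
    def rep(t,k):
        w=W[k];print(n,t,len(w),np.round(w.mean(0),1) if len(w) else '',np.round(np.ptp(w,axis=0),1) if len(w) else '')
    k=m&(W[:,2]>195)&(W[:,2]<235);rep('bail grip',k)
    if k.sum()>5:
        w=W[k]-W[k].mean(0);u,s,v=np.linalg.svd(w[:,:2],full_matrices=False);print(v[0],s, np.degrees(np.arctan2(v[0][1],v[0][0])))
    k=m&(W[:,2]>142)&(W[:,2]<152);rep('rim',k); 
    if k.sum()>5: print(W[k].min(0),W[k].max(0))
    hsv=cv2.cvtColor(P.reshape(420,560,3).astype(np.uint8),cv2.COLOR_RGB2HSV).reshape(-1,3)
    c=(abs(W[:,0]-555)<170)&(abs(W[:,1]+200)<170)
    k=c&(W[:,2]>20)&(hsv[:,0]>24)&(hsv[:,0]<34)&(hsv[:,1]>120);rep('yellow',k)
    k=c&(W[:,2]>80)&(W[:,2]<102)&(hsv[:,0]>24)&(hsv[:,0]<34)&(hsv[:,1]>120);rep('yellowtop',k)
    k=c&(W[:,2]>105)&(W[:,2]<140);rep('bar',k)
    k=c&(W[:,2]>15)&(W[:,2]<60)&((hsv[:,0]<8)|(hsv[:,0]>172))&(hsv[:,1]>120);rep('red',k)
    k=c&(W[:,2]>5)&(W[:,2]<16);rep('foot',k)
```

```text
scene0 bail grip 217 [559.  219.7 215.4] [29.1 84.3 29.2]
[-0.17643565 -0.98431218] [329.05717683  69.67143608] -100.16221479072125
scene0 rim 139 [568.  221.2 147. ] [ 91.3 102.6   9.7]
[514.44145783 170.89065045 142.28662348] [605.72467137 273.51061804 151.96653926]
scene0 yellow 9 [ 461.3 -242.8   66.2] [130.6 144.2  48. ]
scene0 yellowtop 2 [ 519.1 -262.1   97.4] [87.8 55.9  3.2]
scene0 bar 209 [ 551.7 -203.1  123.8] [170.1  85.6  31.8]
scene0 red 102 [ 543.2 -115.9   48.8] [187.6 137.   29.2]
scene0 foot 1100 [ 614.7 -182.8   10.7] [338.8 337.5  10.9]
side0 bail grip 147 [555.9 233.5 214.1] [28.8 74.1 25.9]
[0.21233359 0.97719724] [273.7828474   61.02747774] 77.74085826911745
side0 rim 169 [555.5 226.6 145.7] [ 94.9 102.2   8.9]
[509.00748609 173.87456755 142.05957048] [603.90631342 276.10085859 150.96265238]
side0 yellow 1 [ 483.5 -240.1   96.3] [0. 0. 0.]
side0 yellowtop 1 [ 483.5 -240.1   96.3] [0. 0. 0.]
side0 bar 67 [ 547.5 -189.1  122.7] [17.4 62.  28.2]
side0 red 54 [ 535.5 -100.1   45.4] [174.8 165.8  32. ]
side0 foot 431 [ 545.5 -108.1   10.5] [312.  231.8  10.8]
```

```bash
ls pics
```

```text
d0crop.png
s0crop.png
scene0.png
side0.png
```

View pics/s0crop.png

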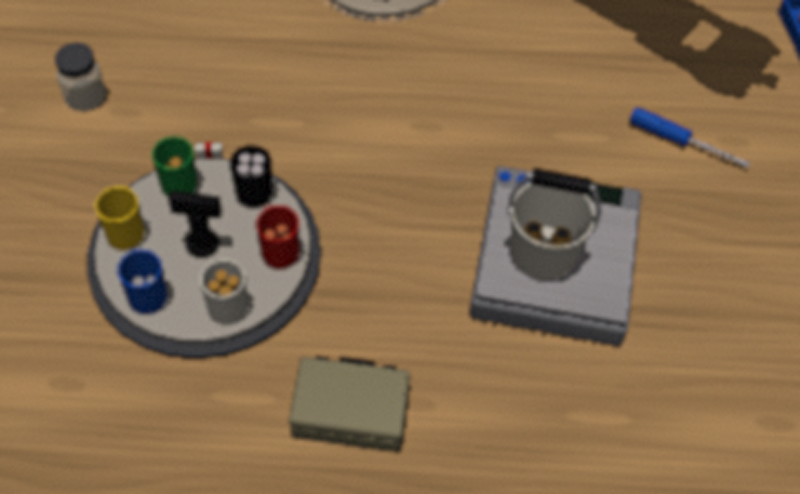

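View pics/d0crop.png

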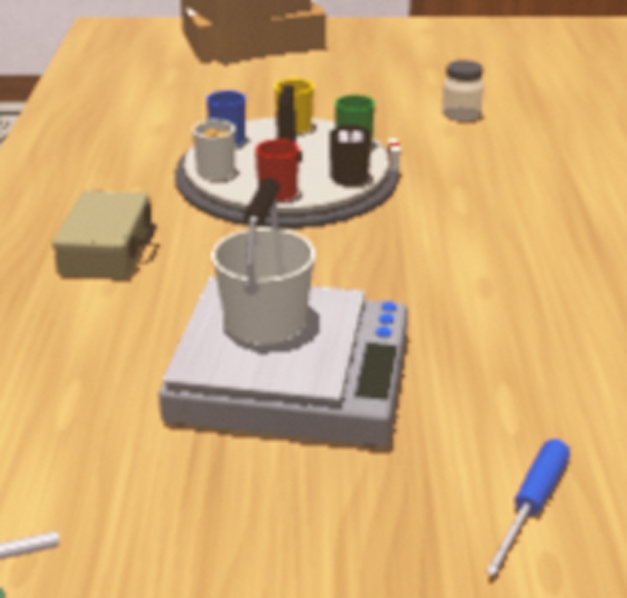

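The scene view shows the scale and pail on the left (crop pixel 555,215). The carousel is on the right, with its pointer at the front (205,150) and the yellow cup on its -y side (120,215). The bail grip runs roughly along world y. I'll move above the pail and look with the wrist camera.

servo_tool(
  motion=[
    {"dr":[0,0,0],"delta_pos":[0,0,-0.8],"hand":1},
    {"dr":[0,0,0],"delta_pos":[0,0,-0.8],"hand":1},
    {"dr":[0,0,0],"delta_pos":[0,0,-0.8],"hand":1},
    {"dr":[0,0,0.9],"delta_pos":[0,0,0],"hand":1},
    {"dr":[0,0,0.9],"delta_pos":[0,0,0],"hand":1},
    {"dr":[0,0,0.9],"delta_pos":[0,0,0],"hand":1},
    {"dr":[0,0,0.9],"delta_pos":[0,0,0],"hand":1},
    {"dr":[0,0,0.9],"delta_pos":[0,0,0],"hand":1},
    {"dr":[0,0,0.9],"delta_pos":[0,0,0],"hand":1},
    {"dr":[0,0,0.9],"delta_pos":[0,0,0],"hand":1},
    {"dr":[0,0,0.9],"delta_pos":[0,0,0],"hand":1},
    {"dr":[0,0,0],"delta_pos":[0,0,0],"hand":1},
  ],
)

```text
time_s: 2.5
eef_pos: [203.2, 483.7, 319.2]
ee_rot: [0.0, 0.749, 0.662, -0.0]
force: [0.5, -0.5, -0.2]
grip_width: 0.998
```

```bash
cat >> h.py <<'E'
from scipy.spatial.transform import Rotation as R
def to(x,y,z,yaw=None):
    "deltas (units) in the tool frame to TCP x,y,z and jaw(tool y) heading yaw deg (mod 180)"
    s=ctrl.sense();w=s['ee_rot'];r=R.from_quat([w[1],w[2],w[3],w[0]]);M=r.as_matrix()
    d=M.T@(np.array([x,y,z])-s['eef_pos'])/50
    yn=np.degrees(np.arctan2(M[1,1],M[0,1]))
    print('t',s['time_s'],'pos',np.round(s['eef_pos'],1),'jaw',round(yn,2),'zax',np.round(M[:,2],3),'F',np.round(s['force'],2),'tq',np.round(s['wrist_torque'],2),'grip',round(float(s['grip_width']),3),'q',np.round(s['joints'],2))
    print('delta units',np.round(d,3))
    if yaw is not None:
        e=(yaw-yn+90)%180-90; print('yaw err',round(e,2),'dr z (about tool z)',round(-e/10,3), 'or', round((-e+ (180 if e>0 else -180))/10,3))
        # level correction + turn
        c=np.cross(M[:,2],[0,0,-1]);print('tilt fix dr',np.round(M.T@c*180/np.pi/10,3))
E
python3 -c "
from h import *
to(557,223,330,-11)"
```

```text
t 2.5 pos [203.2 483.7 319.2] jaw -7.07 zax [-0. -0. -1.] F [ 0.46 -0.48 -0.23] tq [ 0.03 -0.05  0.01] grip 0.998 q [0.95 0.26 1.25 0.   1.63 1.07]
delta units [-4.305  7.663 -0.217]
yaw err -3.93 dr z (about tool z) 0.393 or -17.607
tilt fix dr [-0.  0. -0.]
```

servo_tool(
  motion=[
    {"dr":[0,0,0.1],"delta_pos":[-0.53,0.92,-0.1],"hand":1},
    {"dr":[0,0,0.1],"delta_pos":[-0.53,0.92,-0.1],"hand":1},
    {"dr":[0,0,0.1],"delta_pos":[-0.53,0.92,-0.1],"hand":1},
    {"dr":[0,0,0.1],"delta_pos":[-0.53,0.92,0],"hand":1},
    {"dr":[0,0,0],"delta_pos":[-0.53,0.92,0],"hand":1},
    {"dr":[0,0,0],"delta_pos":[-0.53,0.92,0],"hand":1},
    {"dr":[0,0,0],"delta_pos":[-0.53,0.92,0],"hand":1},
    {"dr":[0,0,0],"delta_pos":[0,0,0],"hand":1},
  ],
)

```text
time_s: 3.5
eef_pos: [500.7, 242.8, 333.7]
ee_rot: [-0.0, 0.762, 0.648, -0.0]
force: [-0.1, 0.7, -0.1]
grip_width: 0.999
```

Run:
```python
from h import *
to(557,223,330,-11)
c=get_calibration('wrist');p,d=capture('wrist');W=pts(d,c);save('w1',p);np.savez('w1.npz',p=p,W=W)
print(np.round(c['T'],2).tolist())
r=outline_of('wrist','pail')
for q in r[:2]:
    w=W[q['pixels']];w=w[w[:,2]>0];print(q['score'],q['bbox'],np.round(np.percentile(w,[2,50,98],axis=0)))
w=W.reshape(-1,3);k=(w[:,2]>200)&(w[:,2]<232);w=w[k];print(len(w),w.mean(0),np.ptp(w,axis=0) if len(w) else '')
```

```text
t 3.5 pos [500.7 242.8 333.7] jaw -9.28 zax [-0.001  0.    -1.   ] F [-0.12  0.72 -0.15] tq [ 0.01 -0.03  0.  ] grip 0.999 q [0.24 0.34 1.11 0.   1.69 0.4 ]
delta units [-0.208  1.175  0.073]
yaw err -1.72 dr z (about tool z) 0.172 or -17.828
tilt fix dr [-0.004 -0.     0.   ]
[[0.99, -0.15, -0.05, 514.04], [-0.16, -0.93, -0.32, 324.5], [-0.0, 0.32, -0.95, 512.64], [0.0, 0.0, 0.0, 1.0]]
1640 [553.23285638 224.39457648 217.02717746] [29.22947921 82.18808461 21.65215567]
```

View pics/w1.png

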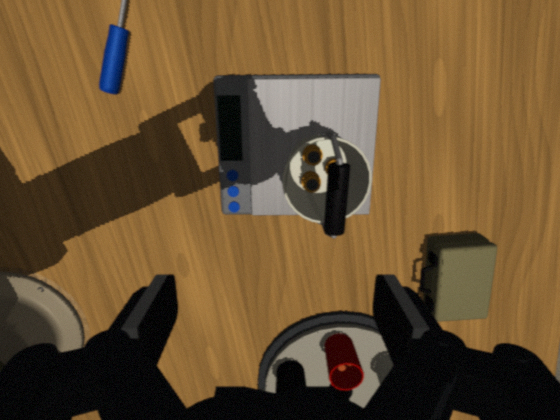

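The wrist view shows the bail grip at about (337,200), with three sleeves standing in the pail. Next I'll measure the bail axis, the pail rim and the carousel.

Run:
```python
from h import *
a=np.load('w1.npz');W=a['W'];p=a['p'].astype(int)
m=(W[...,2]>206)&(W[...,2]<235)&(p.max(2)<70)
v,u=np.nonzero(m);print(len(v),u.min(),u.max(),v.min(),v.max())
w=W[m];c=np.median(w,axis=0)
for it in range(3):
    U,s,V=np.linalg.svd((w-w.mean(0))[:,:2],full_matrices=False);d=V[0]
print(w.mean(0),d,np.degrees(np.arctan2(d[1],d[0])))
t=(w[:,:2]-w[:,:2].mean(0))@d;n=(w[:,:2]-w[:,:2].mean(0))@np.array([-d[1],d[0]])
print('extent',np.percentile(t,[0,2,98,100]),np.percentile(n,[0,2,98,100]),'ztop',np.percentile(w[:,2],[50,90,98]))
mid=w[:,:2].mean(0)+d*(t.min()+t.max())/2;nn=(np.percentile(n,2)+np.percentile(n,98))/2
print('mid',mid, mid+nn*np.array([-d[1],d[0]]))
# rim circle fit
for z0 in (144,):
    k=(W[...,2]>143)&(W[...,2]<152)&(abs(W[...,0]-555)<65)&(abs(W[...,1]-222)<65)
    r=W[k];x,y=r[:,0],r[:,1]
    for i in range(4):
        A=np.c_[x,y,np.ones(len(x))];q=np.linalg.lstsq(A,-(x*x+y*y),rcond=None)[0];cx,cy=-q[0]/2,-q[1]/2;rr=np.sqrt(cx*cx+cy*cy-q[2]);e=np.hypot(x-cx,y-cy)-rr;g=abs(e)<6;x,y=x[g],y[g]
    print('rim',cx,cy,rr,len(x),np.median(r[:,2]))
```

```text
1517 324 349 155 235
[553.01835645 223.42822619 217.59344576] [-0.18994936 -0.98179389] -100.94982866557145
extent [-37.53530453 -30.15295044  33.31061869  35.67521895] [-8.68221125 -8.13814168  9.70255733 11.58279766] ztop [218.47707363 220.07325263 220.74435659]
mid [553.19501748 224.34133652] [553.96298434 224.19275665]
rim 553.624064579421 221.01031303011973 46.9499924619138 857 147.62240234355932
```

servo_tool(
  motion=[
    {"dr":[0,0,0.1],"delta_pos":[-0.1,0.56,0.3],"hand":1},
    {"dr":[0,0,0.08],"delta_pos":[-0.1,0.54,0.3],"hand":1},
    {"dr":[0,0,0],"delta_pos":[0,0,0.3],"hand":1},
    {"dr":[0,0,0],"delta_pos":[0,0,0.2],"hand":1},
    {"dr":[0,0,0],"delta_pos":[0,0,0],"hand":1},
  ],
)

```text
time_s: 4.22
eef_pos: [549.1, 231.3, 280.7]
ee_rot: [0.0, 0.767, 0.642, 0.002]
force: [1.2, -1.2, -0.2]
grip_width: 1.0
```

```bash
python3 -c "
from h import *
to(553.5,222.5,191,-11)"
```

```text
t 4.225 pos [549.1 231.3 280.7] jaw -10.11 zax [ 0.004  0.003 -1.   ] F [ 1.23 -1.19 -0.24] tq [-0.01  0.    0.04] grip 1.0 q [0.2  0.43 1.11 0.   1.6  0.38]
delta units [-0.164  0.112  1.795]
yaw err -0.89 dr z (about tool z) 0.089 or -17.911
tilt fix dr [ 0.019 -0.02   0.   ]
```

servo_tool(
  motion=[
    {"dr":[0,0,0.1],"delta_pos":[-0.18,0.12,0.2],"hand":1},
    {"dr":[0,0,0],"delta_pos":[0,0,0.4],"hand":1},
    {"dr":[0,0,0],"delta_pos":[0,0,0.3],"hand":1},
    {"dr":[0,0,0],"delta_pos":[0,0,0],"hand":1},
  ],
)

```text
time_s: 4.72
eef_pos: [554.0, 220.7, 235.4]
ee_rot: [0.001, 0.772, 0.635, 0.004]
force: [-0.3, -0.2, -0.1]
grip_width: 1.002
```

```bash
python3 -c "
from h import *
to(553.5,222.5,191,-11)"
```

```text
t 4.725 pos [554.  220.7 235.4] jaw -11.14 zax [ 0.007  0.003 -1.   ] F [-0.3  -0.25 -0.12] tq [ 0.01  0.01 -0.07] grip 1.002 q [0.18 0.45 1.2  0.   1.48 0.38]
delta units [ 0.029 -0.022  0.888]
yaw err 0.14 dr z (about tool z) -0.014 or 17.986
tilt fix dr [ 0.036 -0.025  0.   ]
```

servo_tool(
  motion=[
    {"dr":[0.04,-0.02,0],"delta_pos":[0.03,-0.02,0.3],"hand":1},
    {"dr":[0,0,0],"delta_pos":[0,0,0.3],"hand":1},
    {"dr":[0,0,0],"delta_pos":[0,0,0.3],"hand":1},
    {"dr":[0,0,0],"delta_pos":[0,0,0],"hand":1},
  ],
)

```text
time_s: 5.22
eef_pos: [553.5, 222.5, 187.6]
ee_rot: [-0.001, 0.772, 0.635, 0.0]
force: [0.1, 0.4, 0.2]
grip_width: 1.003
```

Run:
```python
from h import *
to(553.5,222.5,191,-11)
p,d=capture('wrist');save('w2',p)
```

```text
t 5.225 pos [553.5 222.5 187.6] jaw -11.14 zax [-0.001  0.001 -1.   ] F [0.08 0.42 0.22] tq [-0.04  0.03 -0.04] grip 1.003 q [0.19 0.48 1.28 0.   1.38 0.38]
delta units [-0.001 -0.    -0.068]
yaw err 0.14 dr z (about tool z) -0.014 or 17.986
tilt fix dr [-0.004 -0.005  0.   ]
```

View pics/w2.png

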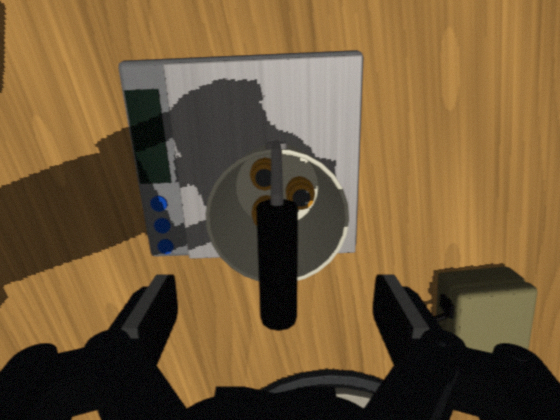

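The bail grip is at px (277,265), centred between the fingertips at about 177 and 373. I'll close on it.

servo_tool(
  motion=[
    {"dr":[0,0,0],"delta_pos":[0,0,0],"hand":0.4},
    {"dr":[0,0,0],"delta_pos":[0,0,0],"hand":0.3},
    {"dr":[0,0,0],"delta_pos":[0,0,0],"hand":0.2},
    {"dr":[0,0,0],"delta_pos":[0,0,0],"hand":0},
    {"dr":[0,0,0],"delta_pos":[0,0,0],"hand":0},
    {"dr":[0,0,0],"delta_pos":[0,0,0],"hand":0},
    {"dr":[0,0,0],"delta_pos":[0,0,0],"hand":0},
    {"dr":[0,0,0],"delta_pos":[0,0,0],"hand":0},
  ],
  squeeze=60,
)

```text
time_s: 6.28
eef_pos: [554.6, 222.8, 190.2]
ee_rot: [0.001, 0.772, 0.635, 0.002]
force: [1.0, 0.6, -0.0]
grip_width: -0.0
```

Run:
```python
from h import *
to(553.5,222.5,191,-11)
p,d=capture('wrist');save('w3',p)
```

```text
t 6.275 pos [554.6 222.8 190.2] jaw -11.14 zax [ 0.004  0.002 -1.   ] F [ 0.96  0.61 -0.  ] tq [0.03 0.03 0.03] grip -0.0 q [0.19 0.48 1.28 0.   1.39 0.38]
delta units [-0.009 -0.021 -0.016]
yaw err 0.14 dr z (about tool z) -0.014 or 17.986
tilt fix dr [ 0.021 -0.015  0.   ]
```

View pics/w3.png

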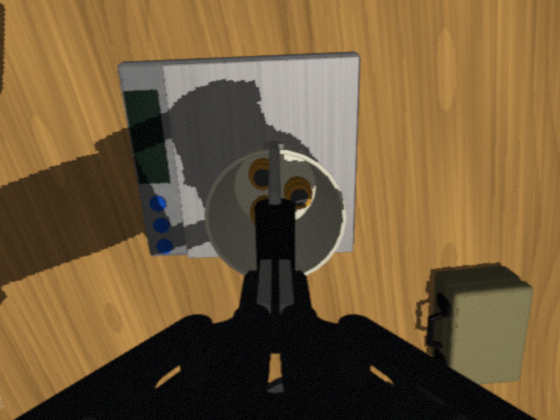

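Run:
```python
from h import *
s=ctrl.sense();c=get_calibration('wrist');p,d=capture('wrist');W=pts(d,c)
K=np.array(c['camera_matrix']);T=np.linalg.inv(np.array(c['T']))
def pr(x):
    q=K@(T@np.r_[x,1])[:3];return np.round(q[:2]/q[2],1)
e=s['eef_pos'];print(e,pr(e),pr(e+[0,0,19]))
for v in range(150,340,10): print(v,np.round(W[v,277],0),np.round(W[v,265],0),np.round(W[v,290],0))
```

```text
[554.59839428 222.74230221 190.17154015] [275.  242.4] [275.2 257.9]
150 [565. 271. 172.] [557. 269. 147.] [573. 265. 143.]
160 [564. 267. 182.] [552. 251.  86.] [573. 242.  64.]
170 [564. 264. 192.] [551. 245.  96.] [571. 233.  64.]
180 [563. 261. 202.] [549. 236.  96.] [569. 229.  81.]
190 [562. 258. 209.] [545. 219.  64.] [568. 224.  97.]
200 [562. 254. 213.] [556. 254. 206.] [568. 251. 205.]
210 [561. 252. 220.] [556. 253. 219.] [567. 250. 216.]
220 [560. 247. 220.] [555. 248. 219.] [566. 245. 217.]
230 [559. 242. 220.] [554. 243. 219.] [565. 240. 217.]
240 [558. 237. 220.] [553. 238. 218.] [564. 234. 216.]
250 [557. 232. 220.] [552. 233. 219.] [563. 229. 217.]
260 [557. 232. 231.] [552. 234. 231.] [562. 224. 216.]
270 [557. 233. 241.] [552. 234. 240.] [563. 232. 241.]
280 [557. 233. 248.] [552. 233. 247.] [562. 232. 248.]
290 [557. 233. 256.] [553. 233. 255.] [562. 232. 255.]
300 [557. 232. 262.] [553. 233. 261.] [562. 232. 262.]
310 [556. 230. 264.] [553. 235. 270.] [561. 232. 269.]
320 [556. 226. 264.] [553. 235. 275.] [561. 233. 275.]
330 [555. 221. 264.] [553. 234. 279.] [561. 233. 280.]
```

Run:
```python
from h import *
p,d=capture('side');save('d3',cv2.resize(p[190:330,200:340],(600,600),interpolation=cv2.INTER_CUBIC))
```

```text
(no output)
```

View pics/d3.png

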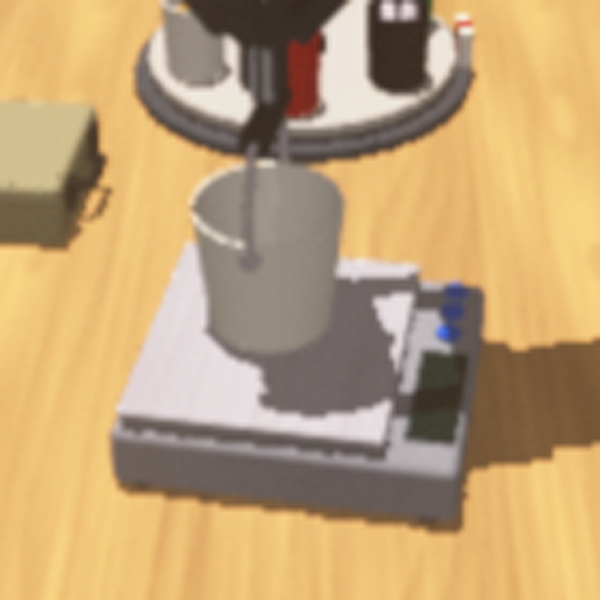

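The gripper shut fully (width 0) and the bar is not between the pads. In the depth image the tips appear at z≈225, though the reported TCP is 190. I'll raise the hand and measure where the fingertips really are.

servo_tool(
  motion=[
    {"dr":[0,0,0],"delta_pos":[0,0,-0.6],"hand":0},
    {"dr":[0,0,0],"delta_pos":[0,0,-0.6],"hand":0},
    {"dr":[0,0,0],"delta_pos":[0,0,0],"hand":0},
  ],
)

```text
time_s: 6.8
eef_pos: [554.2, 222.6, 251.3]
ee_rot: [0.0, 0.772, 0.635, 0.002]
force: [0.5, 0.6, -0.4]
grip_width: -0.002
```

Run:
```python
from h import *
to(553.5,222.5,191,-11)
s=ctrl.sense();e=s['eef_pos']
for n in ['wrist','side','scene']:
    c=get_calibration(n);p,d=capture(n);W=pts(d,c)
    K=np.array(c['camera_matrix']);T=np.linalg.inv(np.array(c['T']))
    q=K@(T@np.r_[e,1])[:3];u,v=(q[:2]/q[2]).astype(int);print(n,u,v,'TCP depth',round(q[2]),'d there',d[v,u])
    if n!='scene':
        for vv in range(v-50,v+60,5): print(vv,np.round(W[vv,u]),p[vv,u])
    x0,y0=max(u-70,0),max(v-70,0)
    p=p.copy();cv2.circle(p,(u,v),1,(255,0,0),-1)
    save(n+'4',cv2.resize(p[y0:y0+140,x0:x0+140],(600,600),interpolation=cv2.INTER_CUBIC))
```

```text
t 6.8 pos [554.2 222.6 251.3] jaw -11.14 zax [ 0.003  0.002 -1.   ] F [ 0.54  0.58 -0.44] tq [ 0.01 -0.03 -0.05] grip -0.002 q [0.19 0.45 1.16 0.   1.53 0.38]
delta units [-0.007 -0.016  1.207]
yaw err 0.14 dr z (about tool z) -0.014 or 17.986
tilt fix dr [ 0.015 -0.013 -0.   ]
wrist 275 242 TCP depth 196 d there 231.34514
192 [558. 243. 220.] [9 5 7]
197 [558. 240. 221.] [10  8 10]
202 [557. 236. 220.] [6 4 6]
207 [556. 233. 220.] [3 1 3]
212 [556. 230. 221.] [6 5 6]
217 [555. 226. 220.] [ 9  9 11]
222 [554. 223. 220.] [5 4 2]
227 [554. 219. 220.] [9 7 8]
232 [553. 216. 220.] [ 8  5 11]
237 [552. 212. 220.] [13  9 11]
242 [551. 208. 219.] [3 0 0]
247 [551. 205. 220.] [3 3 6]
252 [550. 201. 220.] [8 8 3]
257 [550. 199. 222.] [6 5 6]
262 [556. 233. 295.] [10  5  9]
267 [556. 232. 298.] [7 3 7]
272 [556. 232. 303.] [5 6 4]
277 [556. 232. 306.] [8 5 2]
282 [556. 232. 310.] [2 2 0]
287 [556. 233. 315.] [3 7 2]
292 [556. 232. 317.] [ 9  9 12]
297 [556. 232. 321.] [ 8 10  7]
side 261 203 TCP depth 1014 d there 1373.4789
153 [nan nan nan] [56 47 43]
158 [551. 242. 386.] [56 46 41]
163 [552. 241. 373.] [57 48 41]
168 [552. 242. 360.] [65 53 43]
173 [552. 238. 345.] [59 48 41]
178 [553. 234. 330.] [61 51 43]
183 [553. 235. 317.] [105  97  94]
188 [554. 235. 303.] [103  95  91]
193 [554. 236. 289.] [192 172 162]
198 [ 576. -114.   87.] [165  48  36]
203 [575. -92.  79.] [127  50  40]
208 [575. -83.  64.] [124  60  49]
213 [556. 217. 221.] [67 54 44]
218 [555. 240. 219.] [61 49 39]
223 [554. 256. 214.] [62 50 41]
228 [560. 176. 148.] [220 207 190]
233 [560. 178. 133.] [160 149 136]
238 [561. 177. 115.] [162 151 138]
243 [561. 182. 101.] [161 151 138]
248 [555. 270. 146.] [152 142 130]
253 [556. 267. 128.] [153 144 132]
258 [556. 266. 112.] [153 143 131]
scene 370 187 TCP depth 1299 d there 1614.7
```

View pics/side4.png

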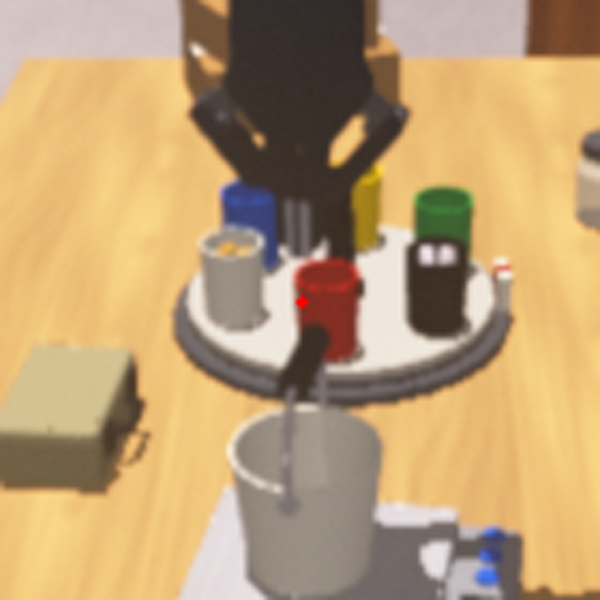

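View pics/wrist4.png

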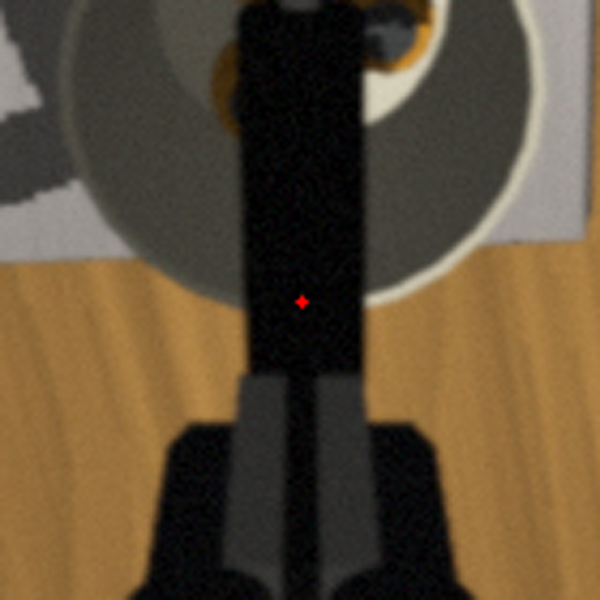

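In both the side and wrist views the closed tips end at z≈287 while the reported TCP (red dot) is at z=251. The tips therefore sit about 36 mm behind the reported TCP; x and y agree. I'll allow for that: open, then descend to a reported z of about 158.

servo_tool(
  motion=[
    {"dr":[0,0,0],"delta_pos":[0,0,0],"hand":1},
    {"dr":[0,0,0],"delta_pos":[0,0,0],"hand":1},
    {"dr":[0,0,0],"delta_pos":[0,0,0],"hand":1},
    {"dr":[0.02,-0.01,0],"delta_pos":[0,0,0.5],"hand":1},
    {"dr":[0,0,0],"delta_pos":[0,0,0.4],"hand":1},
    {"dr":[0,0,0],"delta_pos":[0,0,0.3],"hand":1},
    {"dr":[0,0,0],"delta_pos":[0,0,0.3],"hand":1},
    {"dr":[0,0,0],"delta_pos":[0,0,0.2],"hand":1},
    {"dr":[0,0,0],"delta_pos":[0,0,0.0],"hand":1},
  ],
)

```text
time_s: 8.07
eef_pos: [552.1, 222.2, 158.0]
ee_rot: [-0.002, 0.772, 0.635, -0.004]
force: [1.0, 0.7, 0.4]
grip_width: 1.002
```

Run:
```python
from h import *
to(553.5,222.5,158,-11)
c=get_calibration('wrist');p,d=capture('wrist');W=pts(d,c);save('w5',p)
for v in range(180,420,12): print(v,np.round(W[v,277]),np.round(W[v,160]),np.round(W[v,390]))
```

```text
t 8.075 pos [552.1 222.2 158. ] jaw -11.15 zax [-0.009 -0.001 -1.   ] F [0.97 0.74 0.39] tq [-0.03 -0.04 -0.02] grip 1.002 q [0.19 0.5  1.32 0.   1.33 0.38]
delta units [ 0.011  0.026 -0.   ]
yaw err 0.15 dr z (about tool z) -0.015 or 17.985
tilt fix dr [-0.049  0.015 -0.   ]
180 [562. 266. 190.] [455. 249.  49.] [664. 195.  -2.]
192 [561. 263. 197.] [451. 238.  46.] [662. 183.   0.]
204 [561. 260. 206.] [448. 228.  47.] [661. 170.   0.]
216 [560. 258. 212.] [444. 216.  45.] [659. 158.   1.]
228 [559. 253. 213.] [441. 206.  47.] [659. 144.  -0.]
240 [559. 252. 221.] [438. 195.  49.] [657. 130.  -0.]
252 [558. 246. 219.] [435. 183.  49.] [656. 115.  -0.]
264 [557. 241. 220.] [431. 171.  49.] [655. 102.   1.]
276 [556. 236. 220.] [508. 241. 212.] [601. 224. 213.]
288 [555. 231. 220.] [511. 240. 221.] [598. 224. 221.]
300 [554. 226. 221.] [512. 239. 227.] [596. 223. 227.]
312 [553. 221. 221.] [511. 234. 228.] [595. 219. 228.]
324 [552. 214. 219.] [511. 231. 230.] [594. 215. 230.]
336 [551. 209. 220.] [510. 227. 232.] [594. 210. 231.]
348 [550. 203. 220.] [509. 221. 232.] [593. 206. 233.]
360 [548. 196. 219.] [368.  22.   1.] [644. -30.   0.]
372 [547. 191. 220.] [529. 244. 270.] [584. 234. 270.]
384 [501. -42.  -0.] [529. 244. 273.] [583. 234. 273.]
396 [555. 231. 269.] [530. 243. 276.] [582. 234. 277.]
408 [556. 234. 276.] [531. 243. 280.] [581. 233. 279.]
```

View pics/w5.png

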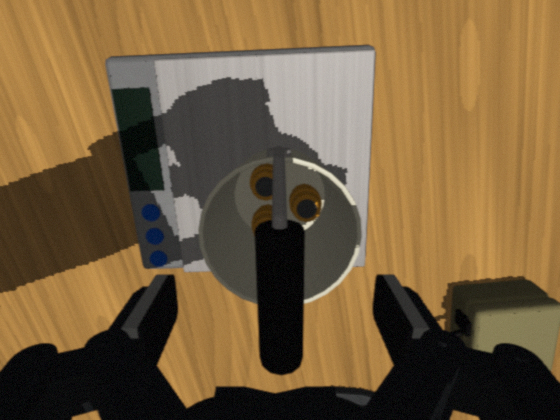

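The open tips are now at z≈211 on both sides of the bar, and closing swings them another 13 mm down. The bar (px 280,300) is centred, so I'll close.

servo_tool(
  motion=[
    {"dr":[-0.05,0.015,0],"delta_pos":[0,0,0],"hand":0.4},
    {"dr":[0,0,0],"delta_pos":[0,0,0],"hand":0.3},
    {"dr":[0,0,0],"delta_pos":[0,0,0],"hand":0.2},
    {"dr":[0,0,0],"delta_pos":[0,0,0],"hand":0},
    {"dr":[0,0,0],"delta_pos":[0,0,0],"hand":0},
    {"dr":[0,0,0],"delta_pos":[0,0,0],"hand":0},
    {"dr":[0,0,0],"delta_pos":[0,0,0],"hand":0},
  ],
  squeeze=70,
)

```text
time_s: 9.0
eef_pos: [553.4, 222.3, 160.4]
ee_rot: [0.001, 0.773, 0.635, 0.002]
force: [-0.3, -0.5, 1.0]
grip_width: 0.206
```

Run:
```python
from h import *
to(553.5,222.5,158,-11)
c=get_calibration('wrist');p,d=capture('wrist');W=pts(d,c);save('w6',p)
```

```text
t 9.0 pos [553.4 222.3 160.4] jaw -11.16 zax [ 0.005  0.001 -1.   ] F [-0.3  -0.48  1.04] tq [-0.07 -0.03  0.05] grip 0.206 q [ 0.19  0.49  1.33 -0.    1.32  0.38]
delta units [0.005 0.001 0.048]
yaw err 0.16 dr z (about tool z) -0.016 or 17.984
tilt fix dr [ 0.029 -0.009 -0.   ]
```

View pics/w6.png

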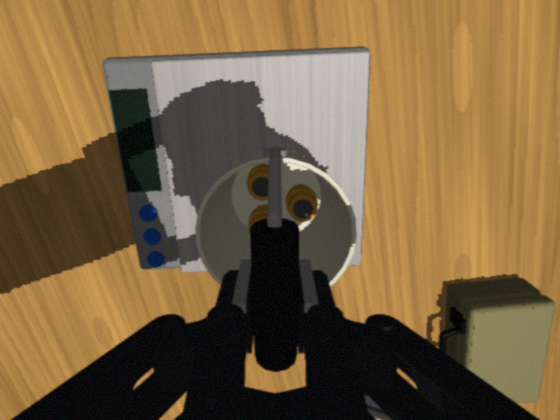

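The pads now hold the grip (width 0.206, about 20 mm). I'll lift gently.

servo_tool(
  motion=[
    {"dr":[0,0,0],"delta_pos":[0,0,-0.1],"hand":0},
    {"dr":[0,0,0],"delta_pos":[0,0,-0.1],"hand":0},
    {"dr":[0,0,0],"delta_pos":[0,0,-0.2],"hand":0},
    {"dr":[0,0,0],"delta_pos":[0,0,-0.2],"hand":0},
    {"dr":[0,0,0],"delta_pos":[0,0,-0.2],"hand":0},
    {"dr":[0,0,0],"delta_pos":[0,0,-0.2],"hand":0},
    {"dr":[0,0,0],"delta_pos":[0,0,-0.1],"hand":0},
    {"dr":[0,0,0],"delta_pos":[0,0,0],"hand":0},
  ],
)

```text
time_s: 10.05
eef_pos: [552.4, 222.3, 218.4]
ee_rot: [0.001, 0.772, 0.635, 0.001]
force: [-0.2, 0.6, -4.9]
grip_width: 0.206
```

Run:
```python
from h import *
to(540,15,160,-11)
p,d=capture('wrist');save('w7',p)
p,d=capture('side');save('d7',cv2.resize(p[150:330,170:350],(600,600),interpolation=cv2.INTER_CUBIC))
# carousel measurement from start depth
for n in ['scene0','side0']:
    a=np.load(n+'.npz');W=a['W'].reshape(-1,3)
    c=(abs(W[:,0]-555)<175)&(abs(W[:,1]+200)<175)
    k=c&(W[:,2]>27-4)&(W[:,2]<32);w=W[k];print(n,'tt',w.min(0),w.max(0),np.percentile(w,[1,99],axis=0).round(),(w.min(0)+w.max(0))/2)
    k=c&(W[:,2]>6)&(W[:,2]<16);w=W[k];print('foot',w.min(0).round(),w.max(0).round())
    k=(abs(W[:,0]-750)<80)&(abs(W[:,1]-0)<100)&(W[:,2]>40);w=W[k];print('case',np.percentile(w,[1,99],axis=0).round())
    k=(abs(W[:,0]-550)<170)&(abs(W[:,1]-240)<150)&(W[:,2]>40)&(W[:,2]<66);w=W[k];print('scale',np.percentile(w,[1,99],axis=0).round())
```

```text
t 10.05 pos [552.4 222.3 218.4] jaw -11.14 zax [ 0.003  0.    -1.   ] F [-0.2   0.63 -4.87] tq [ 0.03  0.05 -0.03] grip 0.206 q [ 0.19  0.46  1.23 -0.    1.45  0.38]
delta units [-4.117  0.556  1.166]
yaw err 0.14 dr z (about tool z) -0.014 or 17.986
tilt fix dr [ 0.015 -0.005 -0.   ]
scene0 tt [ 401.69115395 -338.28028427   23.01456558] [684.23800641 -68.187374    31.99938802] [[ 415. -331.   23.]
 [ 679.  -73.   32.]] [ 542.96458018 -203.23382914   27.5069768 ]
foot [ 380. -372.    6.] [726. -26.  16.]
case [[712. -67.  42.]
 [802.  61.  58.]]
scale [[424. 142.  41.]
 [645. 342.  65.]]
side0 tt [ 400.09138535 -331.41336525   23.06163109] [713.25259217 -27.28696303  31.89623056] [[ 415. -325.   23.]
 [ 680.  -67.   32.]] [ 556.67198876 -179.35016414   27.47893082]
foot [ 400. -268.    6.] [712. -36.  16.]
case [[711. -63.  41.]
 [800.  67.  55.]]
scale [[422. 165.  41.]
 [640. 349.  63.]]
```

View pics/d7.png

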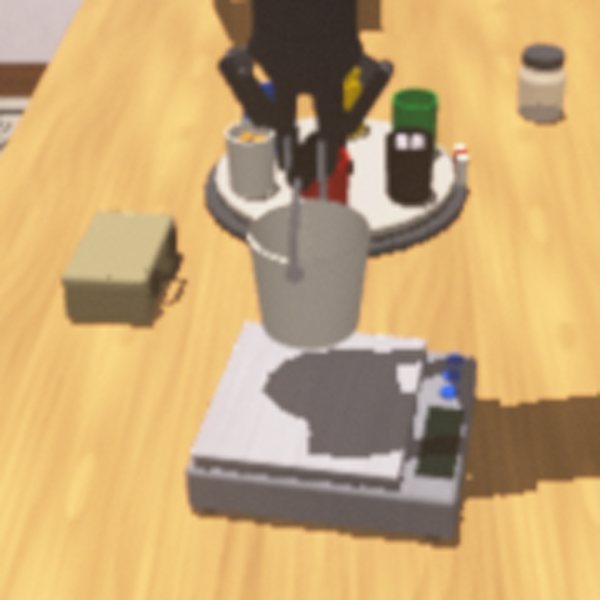

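View pics/w7.png

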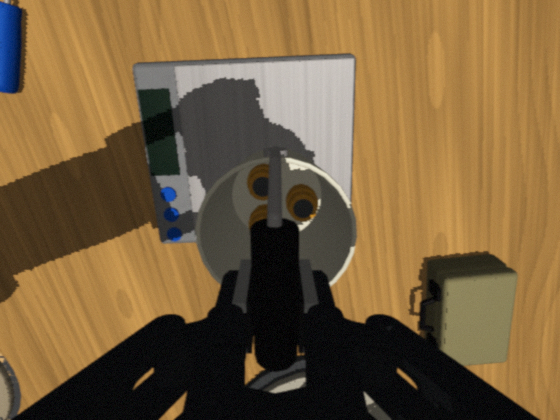

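The lift is clean: level, 4.9 N, all sleeves inside. The carousel axis is at about (548,-199) with a foot radius of 150, so the target pail centre is about (548,20). I'll carry it over gently.

servo_tool(
  motion=[
    {"dr":[0,0,0],"delta_pos":[-0.1,0.02,0],"hand":0},
    {"dr":[0,0,0],"delta_pos":[-0.18,0.03,0],"hand":0},
    {"dr":[0,0,0],"delta_pos":[-0.25,0.04,0],"hand":0},
    {"dr":[0,0,0],"delta_pos":[-0.32,0.055,0],"hand":0},
    {"dr":[0,0,0],"delta_pos":[-0.32,0.055,0],"hand":0},
    {"dr":[0,0,0],"delta_pos":[-0.32,0.055,0],"hand":0},
    {"dr":[0,0,0],"delta_pos":[-0.32,0.055,0],"hand":0},
    {"dr":[0,0,0],"delta_pos":[-0.32,0.055,0],"hand":0},
    {"dr":[0,0,0],"delta_pos":[-0.32,0.055,0],"hand":0},
    {"dr":[0,0,0],"delta_pos":[-0.32,0.055,0],"hand":0},
    {"dr":[0,0,0],"delta_pos":[-0.32,0.055,0],"hand":0},
    {"dr":[0,0,0],"delta_pos":[-0.32,0.055,0],"hand":0},
    {"dr":[0,0,0],"delta_pos":[-0.25,0.05,0],"hand":0},
    {"dr":[0,0,0],"delta_pos":[-0.18,0.03,0],"hand":0},
    {"dr":[0,0,0],"delta_pos":[-0.1,0.02,0],"hand":0},
    {"dr":[0,0,0],"delta_pos":[0,0,0],"hand":0},
  ],
)

```text
time_s: 12.15
eef_pos: [546.9, 6.9, 217.2]
ee_rot: [0.0, 0.773, 0.634, 0.0]
force: [0.5, 0.2, -4.4]
grip_width: 0.208
```

Run:
```python
from h import *
to(548,20,102,-11)
p,d=capture('side');save('d8',cv2.resize(p[150:330,170:350],(600,600),interpolation=cv2.INTER_CUBIC))
```

```text
t 12.15 pos [546.9   6.9 217.2] jaw -11.24 zax [ 0.001 -0.    -1.   ] F [ 0.46  0.17 -4.44] tq [ 0.03  0.   -0.04] grip 0.208 q [-0.2   0.35  1.39 -0.    1.4  -0.01]
delta units [ 0.263 -0.031  2.303]
yaw err 0.24 dr z (about tool z) -0.024 or 17.976
tilt fix dr [ 0.004  0.002 -0.   ]
```

View pics/d8.png

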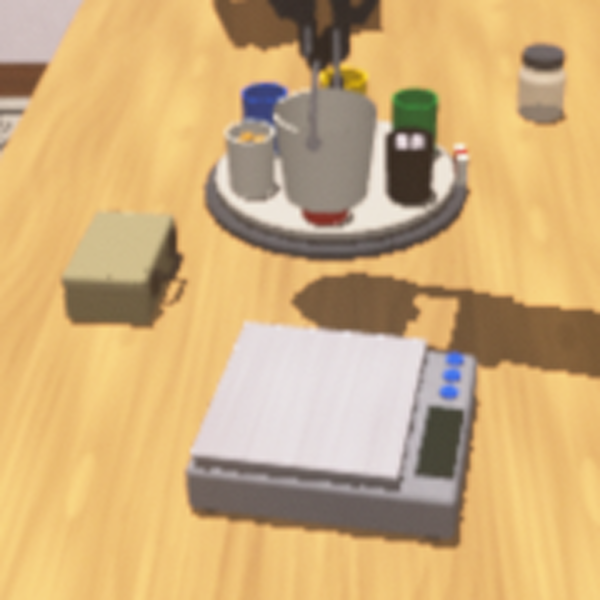

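servo_tool(
  motion=[
    {"dr":[0,0,0],"delta_pos":[0.08,-0.01,0.1],"hand":0},
    {"dr":[0,0,0],"delta_pos":[0.1,-0.01,0.2],"hand":0},
    {"dr":[0,0,0],"delta_pos":[0.08,-0.01,0.3],"hand":0},
    {"dr":[0,0,0],"delta_pos":[0,0,0.3],"hand":0},
    {"dr":[0,0,0],"delta_pos":[0,0,0.3],"hand":0},
    {"dr":[0,0,0],"delta_pos":[0,0,0.3],"hand":0},
    {"dr":[0,0,0],"delta_pos":[0,0,0.2],"hand":0},
    {"dr":[0,0,0],"delta_pos":[0,0,0.1],"hand":0},
    {"dr":[0,0,0],"delta_pos":[0,0,0],"hand":0},
  ],
)

```text
time_s: 13.32
eef_pos: [547.3, 22.3, 119.5]
ee_rot: [-0.001, 0.772, 0.635, -0.001]
force: [-0.4, -0.4, -5.1]
grip_width: 0.206
```

Run:
```python
from h import *
to(548,20,101,-11)
```

```text
t 13.325 pos [547.3  22.3 119.5] jaw -11.14 zax [-0.002  0.    -1.   ] F [-0.38 -0.36 -5.15] tq [ 0.01  0.02 -0.03] grip 0.206 q [-0.17  0.43  1.53  0.    1.18  0.02]
delta units [-0.042  0.023  0.37 ]
yaw err 0.14 dr z (about tool z) -0.014 or 17.986
tilt fix dr [-0.01  0.    0.  ]
```

servo_tool(
  motion=[
    {"dr":[0,0,0],"delta_pos":[-0.03,0.01,0.1],"hand":0},
    {"dr":[0,0,0],"delta_pos":[0,0,0.1],"hand":0},
    {"dr":[0,0,0],"delta_pos":[0,0,0.06],"hand":0},
    {"dr":[0,0,0],"delta_pos":[0,0,0.03],"hand":0},
    {"dr":[0,0,0],"delta_pos":[0,0,0],"hand":0},
  ],
)

```text
time_s: 13.95
eef_pos: [548.1, 20.4, 104.9]
ee_rot: [0.0, 0.772, 0.635, 0.0]
force: [0.0, -0.5, -5.2]
grip_width: 0.205
```

Run:
```python
from h import *
to(548,20,100,-11)
```

```text
t 13.95 pos [548.1  20.4 104.9] jaw -11.15 zax [ 0. -0. -1.] F [ 0.01 -0.51 -5.18] tq [-0.03  0.02 -0.02] grip 0.205 q [-0.18  0.45  1.55  0.    1.14  0.02]
delta units [-0.008 -0.001  0.099]
yaw err 0.15 dr z (about tool z) -0.015 or 17.985
tilt fix dr [ 0.002 -0.    -0.   ]
```

servo_tool(
  motion=[
    {"dr":[0,0,0],"delta_pos":[0,0,0.03],"hand":0},
    {"dr":[0,0,0],"delta_pos":[0,0,0.03],"hand":0},
    {"dr":[0,0,0],"delta_pos":[0,0,0.02],"hand":0},
    {"dr":[0,0,0],"delta_pos":[0,0,0],"hand":0},
  ],
)

```text
time_s: 14.45
eef_pos: [548.3, 20.4, 100.9]
ee_rot: [0.0, 0.772, 0.635, 0.0]
force: [-0.2, 0.1, -4.3]
grip_width: 0.209
```

Run:
```python
from h import *
to(548,20,100,-11)
```

```text
t 14.45 pos [548.3  20.4 100.9] jaw -11.14 zax [ 0.001 -0.    -1.   ] F [-0.16  0.07 -4.29] tq [-0.02 -0.    0.01] grip 0.209 q [-0.18  0.45  1.55 -0.    1.13  0.02]
delta units [-0.009 -0.004  0.018]
yaw err 0.14 dr z (about tool z) -0.014 or 17.986
tilt fix dr [ 0.004 -0.     0.   ]
```

servo_tool(
  motion=[
    {"dr":[0,0,0],"delta_pos":[0,0,0.02],"hand":0},
    {"dr":[0,0,0],"delta_pos":[0,0,0.02],"hand":0},
    {"dr":[0,0,0],"delta_pos":[0,0,0],"hand":0},
  ],
)

```text
time_s: 14.82
eef_pos: [549.3, 20.2, 100.2]
ee_rot: [0.002, 0.772, 0.635, 0.001]
force: [-0.1, 0.7, -3.2]
grip_width: 0.205
```

Run:
```python
from h import *
to(548,20,100,-11)
```

```text
t 14.825 pos [549.3  20.2 100.2] jaw -11.14 zax [ 0.004 -0.001 -1.   ] F [-0.06  0.74 -3.19] tq [ 0.07  0.18 -0.  ] grip 0.205 q [-0.18  0.45  1.55 -0.    1.13  0.02]
delta units [-0.009 -0.024  0.004]
yaw err 0.14 dr z (about tool z) -0.014 or 17.986
tilt fix dr [ 0.022 -0.    -0.   ]
```

The pail has touched down: the load on the hand is falling and a moment is appearing. I'll ease it a hair lower and open slowly.

servo_tool(
  motion=[
    {"dr":[0.02,0,0],"delta_pos":[0,-0.01,0.02],"hand":0},
    {"dr":[0,0,0],"delta_pos":[0,0,0.0],"hand":0.22},
    {"dr":[0,0,0],"delta_pos":[0,0,0],"hand":0.26},
    {"dr":[0,0,0],"delta_pos":[0,0,0],"hand":0.32},
    {"dr":[0,0,0],"delta_pos":[0,0,0],"hand":0.5},
    {"dr":[0,0,0],"delta_pos":[0,0,0],"hand":0.8},
    {"dr":[0,0,0],"delta_pos":[0,0,0],"hand":1},
    {"dr":[0,0,0],"delta_pos":[0,0,0],"hand":1},
    {"dr":[0,0,0],"delta_pos":[0,0,0],"hand":1},
  ],
)

```text
time_s: 15.95
eef_pos: [549.4, 20.2, 99.8]
ee_rot: [0.001, 0.772, 0.635, 0.001]
force: [0.6, 0.2, 0.7]
grip_width: 1.003
```

Run:
```python
from h import *
to(548,20,250,-11)
p,d=capture('wrist');save('w9',p)
```

```text
t 15.95 pos [549.4  20.2  99.8] jaw -11.14 zax [ 0.002 -0.    -1.   ] F [0.64 0.2  0.66] tq [-0.03  0.02  0.07] grip 1.003 q [-0.18  0.46  1.55  0.    1.13  0.02]
delta units [-0.009 -0.02  -3.003]
yaw err 0.14 dr z (about tool z) -0.014 or 17.986
tilt fix dr [ 0.012 -0.    -0.   ]
```

View pics/w9.png

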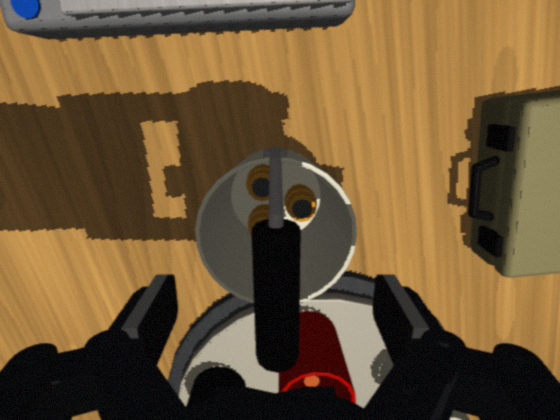

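The pail stands with its sleeves inside, and the fingers are open and clear at px 177 and 375. I'll rise straight up and look at the carousel.

servo_tool(
  motion=[
    {"dr":[0,0,0],"delta_pos":[0,0,-0.3],"hand":1},
    {"dr":[0,0,0],"delta_pos":[0,0,-0.6],"hand":1},
    {"dr":[0,0,0],"delta_pos":[0,0,-0.9],"hand":1},
    {"dr":[0,0,0],"delta_pos":[0,0,-0.9],"hand":1},
    {"dr":[0,0,0],"delta_pos":[0,0,-0.9],"hand":1},
    {"dr":[0,0,0],"delta_pos":[-0.6,0.1,-0.3],"hand":1},
    {"dr":[0,0,0],"delta_pos":[-0.8,0.1,0],"hand":1},
    {"dr":[0,0,0],"delta_pos":[-0.8,0.1,0],"hand":1},
    {"dr":[0,0,0],"delta_pos":[0,0,0],"hand":1},
  ],
)

```text
time_s: 17.12
eef_pos: [541.4, -93.0, 311.4]
ee_rot: [0.005, 0.772, 0.636, 0.003]
force: [1.0, 0.5, -0.3]
grip_width: 1.003
```

Run:
```python
from h import *
to(548,-199,250,-11)
c=get_calibration('wrist');p,d=capture('wrist');W=pts(d,c);save('w10',p);np.savez('w10.npz',p=p,W=W)
```

```text
t 17.125 pos [541.4 -93.  311.4] jaw -11.05 zax [ 0.011 -0.003 -1.   ] F [ 0.99  0.55 -0.34] tq [ 0.01 -0.03  0.05] grip 1.003 q [-0.38  0.31  1.2   0.    1.62 -0.19]
delta units [-2.054  0.521  1.237]
yaw err 0.05 dr z (about tool z) -0.005 or 17.995
tilt fix dr [0.067 0.007 0.   ]
```

View pics/w10.png

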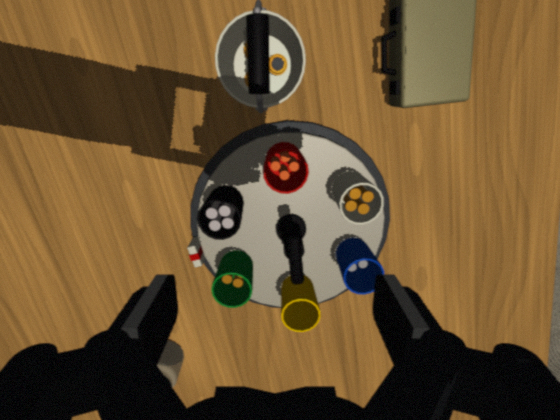

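The wrist view shows the pail at (260,60) beside the foot, the pointer at (195,256), the bar at (293,250) and the yellow cup at (300,315). Next I'll measure the axis, the pointer and the cup mouths.

```bash
cat > car.py <<'E'
from h import *
def fitc(x,y,t=4):
    for i in range(6):
        A=np.c_[x,y,np.ones(len(x))];q=np.linalg.lstsq(A,-(x*x+y*y),rcond=None)[0];cx,cy=-q[0]/2,-q[1]/2;rr=np.sqrt(cx*cx+cy*cy-q[2]);e=np.hypot(x-cx,y-cy)-rr;g=abs(e)<t
        if g.sum()<10:break
        x,y=x[g],y[g]
    return np.round([cx,cy,rr,len(x)],1)
def measure(p,W,ax0=(548,-199)):
    hsv=cv2.cvtColor(p,cv2.COLOR_RGB2HSV).astype(int)
    r=np.hypot(W[...,0]-ax0[0],W[...,1]-ax0[1])
    out={}
    top=(W[...,2]>93)&(W[...,2]<103)
    cols={'yellow':(abs(hsv[...,0]-26)<6)&(hsv[...,1]>150),'red':((hsv[...,0]<6)|(hsv[...,0]>174))&(hsv[...,1]>150),'green':(abs(hsv[...,0]-65)<15)&(hsv[...,1]>120),'blue':(abs(hsv[...,0]-113)<12)&(hsv[...,1]>120)}
    for n,m in cols.items():
        k=m&top&(r>60)&(r<140);w=W[k]
        if len(w)>15: out[n]=fitc(w[:,0],w[:,1]);print(n,out[n],np.median(w[:,2]).round(1))
    k=(W[...,2]>117)&(W[...,2]<137)&(r<50);w=W[k]
    if len(w)>20:
        m=w[:,:2].mean(0);d=np.linalg.svd(w[:,:2]-m,full_matrices=False)[2][0];t=(w[:,:2]-m)@d
        n=(w[:,:2]-m)@np.array([-d[1],d[0]])
        print('bar',m.round(1),np.degrees(np.arctan2(d[1],d[0])).round(1),np.percentile(t,[1,99]).round(1),np.percentile(n,[2,98]).round(1),'mid',(m+d*(t.min()+t.max())/2).round(1),len(w))
    k=(W[...,2]>40)&(W[...,2]<50)&(r>125)&(r<165)&(p.min(2)>0)
    w=W[k]
    if len(w)>3: print('pointer top',np.median(w,axis=0).round(1),len(w),np.percentile(w,[2,98],axis=0).round(1).tolist())
    k=k&(((hsv[...,0]<8)|(hsv[...,0]>172))&(hsv[...,1]>140));w=W[k]
    if len(w)>3: print('pointer red',w.mean(0).round(1),len(w))
    k=(abs(W[...,2]-12)<4)&(r>139)&(r<158);w=W[k]
    if len(w)>50: print('foot',fitc(w[:,0],w[:,1],6))
    k=(abs(W[...,2]-28)<4)&(r>128)&(r<142);w=W[k]
    # turntable outer edge: bin by angle
    if len(w)>50:
        a=np.degrees(np.arctan2(W[...,1]-ax0[1],W[...,0]-ax0[0]));k=(abs(W[...,2]-28)<4)&(r<150)
        E=[]
        for b in range(-180,180,4):
            kk=k&(a>=b)&(a<b+4)
            if kk.sum()>3: 
                i=np.argmax(np.where(kk,r,0)); v=W.reshape(-1,3)[i]
                if r.reshape(-1)[i]>128:E.append(v)
        E=np.array(E);
        if len(E)>20: print('tt edge',fitc(E[:,0],E[:,1],4))
    return out
if __name__=='__main__':
    import sys
    a=np.load(sys.argv[1]);o=measure(a['p'],a['W'])
E
python3 car.py w10.npz
```

```text
yellow [ 536.3 -302.3   25.4  104. ] 97.3
red [ 552.9 -104.1   25.1   70. ] 97.7
green [ 455.9 -244.4   25.    47. ] 97.1
blue [ 626.7 -259.4   24.8   38. ] 97.3
bar [ 545.8 -199.8] -94.7 [-27.9  33.8] [-7.6  7.7] mid [ 545.5 -203.3] 693
pointer top [ 404.9 -214.3   46.1] 243 [[396.9, -326.4, 40.5], [540.0, -196.9, 49.2]]
pointer red [ 403.9 -213.6   46.5] 60
foot [ 546.2 -203.3  145.3 1923. ]
tt edge [ 545.1 -203.7  135.    67. ]
```

Axis estimates agree within 1 mm at about (545.3,-203.3). The pointer lies at heading -175.8° and the yellow cup at about -94.8°. The turntable therefore needs -81.0°, and the jaw heading for the grip is -4.8°.

```bash
python3 -c "
from h import *
to(545.3,-203.3,180,-4.8)"
```

```text
t 17.175 pos [541.6 -91.7 311.6] jaw -10.97 zax [ 0.012 -0.003 -1.   ] F [-0.23 -0.16  0.83] tq [-0.01  0.06  0.02] grip 1.002 q [-0.38  0.31  1.2   0.    1.62 -0.19]
delta units [-2.175  0.465  2.64 ]
yaw err 6.17 dr z (about tool z) -0.617 or 17.383
tilt fix dr [0.07  0.004 0.   ]
```

servo_tool(
  motion=[
    {"dr":[0.07,0,0],"delta_pos":[-0.55,0.12,0.2],"hand":1},
    {"dr":[0,0,0],"delta_pos":[-0.55,0.12,0.6],"hand":1},
    {"dr":[0,0,0],"delta_pos":[-0.55,0.12,0.6],"hand":1},
    {"dr":[0,0,0],"delta_pos":[-0.5,0.1,0.6],"hand":1},
    {"dr":[0,0,-0.62],"delta_pos":[0,0,0.4],"hand":1},
    {"dr":[0,0,0],"delta_pos":[0,0,0],"hand":1},
  ],
)

```text
time_s: 17.92
eef_pos: [546.2, -198.4, 193.0]
ee_rot: [0.002, 0.733, 0.68, 0.001]
force: [-0.4, 0.1, 0.2]
grip_width: 0.998
```

```bash
python3 -c "
from h import *
to(545.3,-203.3,110,-4.8)"
```

```text
t 17.925 pos [ 546.2 -198.4  193. ] jaw -4.24 zax [ 0.005 -0.001 -1.   ] F [-0.4   0.06  0.22] tq [ 0.01 -0.01 -0.  ] grip 0.998 q [-0.55  0.44  1.33  0.    1.37 -0.48]
delta units [-0.097 -0.02   1.661]
yaw err -0.56 dr z (about tool z) 0.056 or -17.944
tilt fix dr [ 0.029  0.005 -0.   ]
```

servo_tool(
  motion=[
    {"dr":[0.03,0,0.06],"delta_pos":[-0.1,-0.02,0.4],"hand":1},
    {"dr":[0,0,0],"delta_pos":[0,0,0.5],"hand":1},
    {"dr":[0,0,0],"delta_pos":[0,0,0.5],"hand":1},
    {"dr":[0,0,0],"delta_pos":[0,0,0.2],"hand":1},
    {"dr":[0,0,0],"delta_pos":[0,0,0],"hand":1},
  ],
)

```text
time_s: 18.55
eef_pos: [549.2, -201.0, 119.0]
ee_rot: [0.005, 0.738, 0.675, 0.001]
force: [0.6, 0.2, 1.0]
grip_width: 0.997
```

Run:
```python
from h import *
from car import measure
to(545.3,-203.3,68,-4.8)
c=get_calibration('wrist');p,d=capture('wrist');W=pts(d,c);save('w11',p);np.savez('w11.npz',p=p,W=W);measure(p,W)
```

```text
t 18.55 pos [ 549.2 -201.   119. ] jaw -5.15 zax [ 0.009 -0.006 -1.   ] F [0.63 0.17 0.97] tq [0.01 0.   0.03] grip 0.997 q [-0.55  0.5   1.43 -0.    1.2  -0.46]
delta units [-0.047 -0.084  1.02 ]
yaw err 0.35 dr z (about tool z) -0.035 or 17.965
tilt fix dr [ 0.056  0.031 -0.   ]
yellow [ 537.5 -302.4   25.2  155. ] 97.4
red [ 552.5 -105.3   25.2  424. ] 97.8
green [ 457.1 -202.4   43.   113. ] 97.4
blue [ 560.6 -189.1   94.   100. ] 97.5
bar [ 546.2 -199.6] -94.5 [-27.3  33.6] [-7.7  7.8] mid [ 545.9 -203.5] 3197
pointer top [ 405.3 -213.1   46.1] 800 [[397.0, -325.9, 40.6], [535.9, -197.1, 48.2]]
pointer red [ 404.6 -213.9   46.2] 223
foot [ 546.1 -204.4  146.  3583. ]
tt edge [ 545.1 -204.2  135.3   53. ]
```

View pics/w11.png

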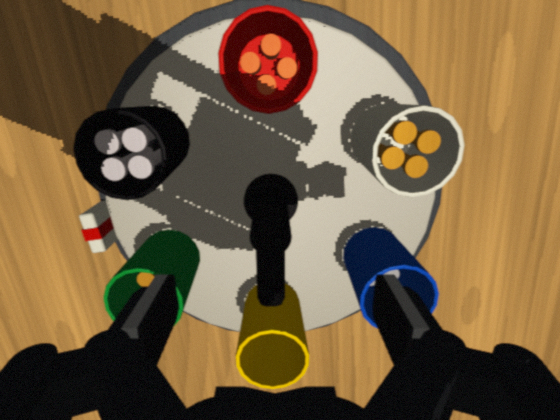

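The fingers straddle the bar at (270,270), above the cup mouths. The axis is confirmed at about (545.4,-203.6). I'll descend and grip.

servo_tool(
  motion=[
    {"dr":[0.05,0.03,-0.03],"delta_pos":[-0.05,-0.08,0.2],"hand":1},
    {"dr":[0,0,0],"delta_pos":[0,0,0.2],"hand":1},
    {"dr":[0,0,0],"delta_pos":[0,0,0.2],"hand":1},
    {"dr":[0,0,0],"delta_pos":[0,0,0.2],"hand":1},
    {"dr":[0,0,0],"delta_pos":[0,0,0],"hand":1},
  ],
)

```text
time_s: 19.23
eef_pos: [545.6, -203.9, 78.1]
ee_rot: [0.001, 0.737, 0.676, 0.001]
force: [0.2, -0.0, -0.7]
grip_width: 1.002
```

```bash
python3 -c "
from h import *
to(545.4,-203.6,68,-4.6)"
```

```text
t 19.225 pos [ 545.6 -203.9   78.1] jaw -4.87 zax [ 0.003 -0.001 -1.   ] F [ 0.21 -0.02 -0.66] tq [-0.   -0.06 -0.04] grip 1.002 q [-0.56  0.55  1.47  0.    1.12 -0.47]
delta units [ 0.005 -0.005  0.203]
yaw err 0.27 dr z (about tool z) -0.027 or 17.973
tilt fix dr [0.017 0.006 0.   ]
```

servo_tool(
  motion=[
    {"dr":[0.015,0,-0.03],"delta_pos":[0,0,0.2],"hand":1},
    {"dr":[0,0,0],"delta_pos":[0,0,0],"hand":0.6},
    {"dr":[0,0,0],"delta_pos":[0,0,0],"hand":0.4},
    {"dr":[0,0,0],"delta_pos":[0,0,0],"hand":0.25},
    {"dr":[0,0,0],"delta_pos":[0,0,0],"hand":0},
    {"dr":[0,0,0],"delta_pos":[0,0,0],"hand":0},
    {"dr":[0,0,0],"delta_pos":[0,0,0],"hand":0},
    {"dr":[0,0,0],"delta_pos":[0,0,0],"hand":0},
    {"dr":[0,0,0],"delta_pos":[0,0,0],"hand":0},
  ],
  squeeze=40,
)

```text
time_s: 20.35
eef_pos: [546.2, -204.1, 68.3]
ee_rot: [0.001, 0.735, 0.678, -0.0]
force: [0.9, -0.3, -0.5]
grip_width: 0.179
```

Run:
```python
from h import *
from car import measure
to(545.4,-203.6,68,-4.6)
c=get_calibration('wrist');p,d=capture('wrist');W=pts(d,c);save('w12',p);measure(p,W)
```

```text
t 20.35 pos [ 546.2 -204.1   68.3] jaw -4.55 zax [ 0.002 -0.002 -1.   ] F [ 0.87 -0.33 -0.47] tq [ 0.01  0.03 -0.02] grip 0.179 q [-0.56  0.56  1.48 -0.    1.1  -0.48]
delta units [ 0.008 -0.018  0.005]
yaw err -0.05 dr z (about tool z) 0.005 or -17.995
tilt fix dr [ 0.011  0.01  -0.   ]
yellow [ 538.6 -293.    16.1  424. ] 96.4
red [ 552.6 -106.    24.6  589. ] 97.8
green [ 445.6 -205.5   39.4  213. ] 97.2
blue [ 541.9 -224.4   98.5  128. ] 97.1
bar [ 546.3 -197.8] -94.6 [-25.5  34.9] [-19.   19.1] mid [ 545.9 -203.4] 7384
pointer top [ 405.2 -212.1   45.9] 1163 [[397.2, -229.3, 40.3], [410.4, -197.0, 47.7]]
pointer red [ 404.9 -213.7   45.9] 341
foot [ 546.4 -204.8  146.1 3014. ]
tt edge [ 544.9 -205.1  135.7   36. ]
```

View pics/w12.png

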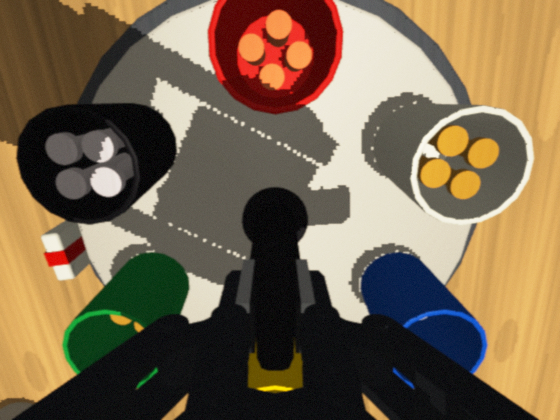

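The bar is held (width 0.179). I'll turn about the tool z axis in gentle rows.

servo_tool(
  motion=[
    {"dr":[0,0,0.2],"delta_pos":[0,0,0],"hand":0},
    {"dr":[0,0,0.4],"delta_pos":[0,0,0],"hand":0},
    {"dr":[0,0,0.5],"delta_pos":[0,0,0],"hand":0},
    {"dr":[0,0,0.5],"delta_pos":[0,0,0],"hand":0},
    {"dr":[0,0,0.5],"delta_pos":[0,0,0],"hand":0},
    {"dr":[0,0,0.3],"delta_pos":[0,0,0],"hand":0},
    {"dr":[0,0,0],"delta_pos":[0,0,0],"hand":0},
  ],
)

```text
time_s: 21.28
eef_pos: [546.1, -204.0, 68.3]
ee_rot: [0.001, 0.865, 0.502, 0.0]
force: [0.5, -0.6, -1.7]
grip_width: 0.182
```

Run:
```python
from h import *
to(545.4,-203.6,68,-85.9)
```

```text
t 21.275 pos [ 546.1 -204.    68.3] jaw -29.78 zax [ 0.001 -0.002 -1.   ] F [ 0.52 -0.56 -1.73] tq [ 0.01  0.06 -0.07] grip 0.182 q [-0.56  0.56  1.48 -0.    1.1  -0.04]
delta units [ 0.    -0.017  0.006]
yaw err -56.12 dr z (about tool z) 5.612 or -12.388
tilt fix dr [0.012 0.007 0.   ]
```

servo_tool(
  motion=[
    {"dr":[0,0,0.4],"delta_pos":[0,0,0],"hand":0},
    {"dr":[0,0,0.6],"delta_pos":[0,0,0],"hand":0},
    {"dr":[0,0,0.6],"delta_pos":[0,0,0],"hand":0},
    {"dr":[0,0,0.6],"delta_pos":[0,0,0],"hand":0},
    {"dr":[0,0,0.6],"delta_pos":[0,0,0],"hand":0},
    {"dr":[0,0,0.6],"delta_pos":[0,0,0],"hand":0},
    {"dr":[0,0,0.6],"delta_pos":[0,0,0],"hand":0},
    {"dr":[0,0,0.6],"delta_pos":[0,0,0],"hand":0},
    {"dr":[0,0,0.5],"delta_pos":[0,0,0],"hand":0},
    {"dr":[0,0,0.3],"delta_pos":[0,0,0],"hand":0},
    {"dr":[0,0,0],"delta_pos":[0,0,0],"hand":0},
  ],
)

```text
time_s: 22.65
eef_pos: [546.0, -203.9, 68.3]
ee_rot: [0.001, 0.999, 0.042, 0.0]
force: [1.1, -0.1, -0.9]
grip_width: 0.181
```

Run:
```python
from h import *
from car import measure
to(545.4,-203.6,68,-85.9)
for n in ['wrist','scene']:
    c=get_calibration(n);p,d=capture(n);W=pts(d,c);save(n+'13',p if n=='wrist' else cv2.resize(p[130:310,150:390],(800,600),interpolation=cv2.INTER_CUBIC));measure(p,W);np.savez(n+'13.npz',p=p,W=W)
```

```text
t 22.65 pos [ 546.  -203.9   68.3] jaw -85.14 zax [ 0.001 -0.002 -1.   ] F [ 1.07 -0.15 -0.94] tq [ 0.09  0.07 -0.03] grip 0.181 q [-0.56  0.56  1.48 -0.    1.1   0.93]
delta units [-0.011 -0.007  0.006]
yaw err -0.76 dr z (about tool z) 0.076 or -17.924
tilt fix dr [ 0.011 -0.002  0.   ]
yellow [ 554.1 -196.1   83.8  386. ] 96.0
red [ 643.9 -194.9   24.6  507. ] 97.8
green [ 492.4 -121.8   23.9  231. ] 97.2
blue [ 508.6 -202.3  101.5  145. ] 97.2
bar [ 552.5 -203.7] -175.2 [-25.4  34.6] [-19.1  19. ] mid [ 546.7 -204.2] 7387
pointer top [ 486.6 -308.2   48.4] 48 [[483.0, -313.1, 41.6], [619.5, -301.6, 49.8]]
foot [ 543.8 -203.2  146.4 3894. ]
tt edge [ 546.1 -204.   134.9   36. ]
red [ 648.7 -194.4   24.4   45. ] 96.7
green [ 491.7 -121.3   25.1   38. ] 96.3
blue [ 506.  -293.1   25.2   29. ] 96.1
bar [ 557.  -202.8] 13.1 [-32.8  24.6] [-18.   20.1] mid [ 551.9 -203.9] 138
pointer top [ 623.3 -301.2   45.4] 6 [[486.7, -311.3, 40.6], [669.2, -202.9, 49.0]]
foot [ 547.6 -202.1  145.2  477. ]
tt edge [ 548.6 -202.7  134.6   63. ]
```

View pics/wrist13.png

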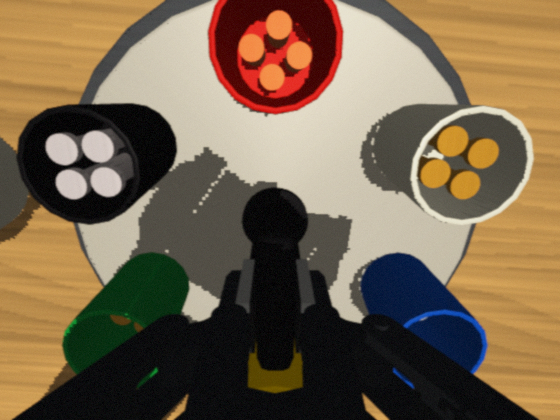

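View pics/scene13.png

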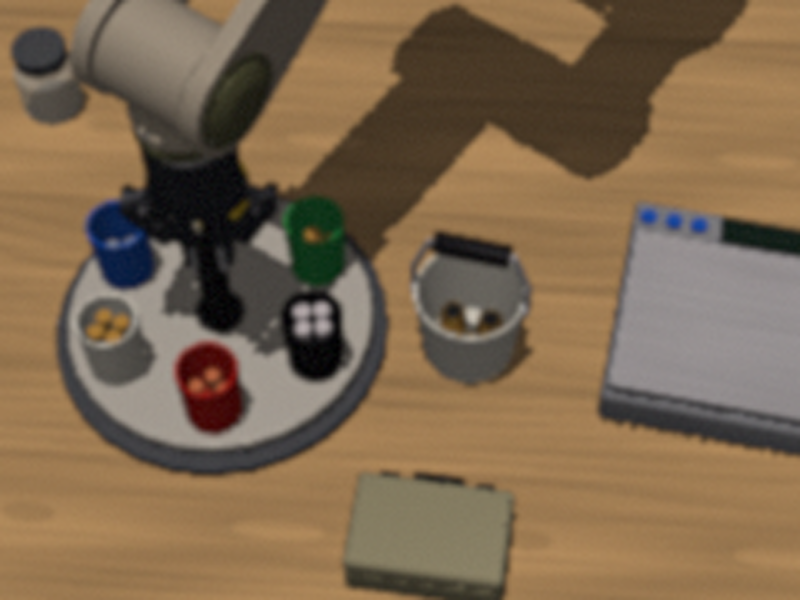

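The bar now points along -175.2° and the target is about -175.8°. The pail stands upright with its sleeves at (470,310) in the scene crop. I'll make a final small trim.

servo_tool(
  motion=[
    {"dr":[0,0,0.08],"delta_pos":[0,0,0],"hand":0},
    {"dr":[0,0,0],"delta_pos":[0,0,0],"hand":0},
    {"dr":[0,0,0],"delta_pos":[0,0,0],"hand":0},
    {"dr":[0,0,0],"delta_pos":[0,0,0],"hand":0},
  ],
)

```text
time_s: 23.25
eef_pos: [546.0, -203.9, 68.3]
ee_rot: [0.001, 0.999, 0.036, 0.0]
force: [1.0, -0.5, -0.4]
grip_width: 0.178
```

Run:
```python
from h import *
from car import measure
to(545.4,-203.6,68,-85.9)
for n in ['wrist','side']:
    c=get_calibration(n);p,d=capture(n);W=pts(d,c);measure(p,W)
    if n=='side':save('d14',cv2.resize(p[140:330,180:350],(537,600),interpolation=cv2.INTER_CUBIC))
k=(W[...,2]>75)&(W[...,2]<95)&(abs(W[...,0]-548)<65)&(abs(W[...,1]-20)<65)
from car import fitc
w=W[k];print('pail rim',fitc(w[:,0],w[:,1],5))
for l in ['case','jar','driver']:
    for q in outline_of('side',l)[:2]:
        w=W[q['pixels']];w=w[~np.isnan(w[:,0])];print(l,round(q['score'],2),np.round(np.median(w,axis=0)))
```

```text
t 23.25 pos [ 546.  -203.9   68.3] jaw -85.87 zax [ 0.001 -0.002 -1.   ] F [ 1.   -0.47 -0.44] tq [ 0.07  0.02 -0.05] grip 0.178 q [-0.56  0.56  1.48 -0.    1.1   0.94]
delta units [-0.011 -0.006  0.005]
yaw err -0.03 dr z (about tool z) 0.003 or -17.997
tilt fix dr [ 0.01  -0.002 -0.   ]
yellow [ 557.8 -196.8   87.3  393. ] 96.0
red [ 644.2 -196.2   24.6  547. ] 97.8
green [ 528.2 -105.6   38.   239. ] 97.2
blue [ 507.4 -200.8  102.8  139. ] 97.2
bar [ 552.4 -203.8] -176.0 [-25.5  34.6] [-19.1  19.1] mid [ 546.8 -204.2] 7395
pointer top [ 485.7 -308.4   48.9] 48 [[481.4, -313.8, 44.6], [618.3, -302.5, 49.8]]
foot [ 543.8 -203.1  146.4 3902. ]
tt edge [ 545.9 -204.1  135.1   34. ]
yellow [ 448.3 -207.1   24.9   29. ] 95.5
red [ 629.2 -174.    30.7   32. ] 95.9
green [ 492.  -118.2   25.2   33. ] 95.3
bar [ 548.1 -191.8] -178.9 [-30.7  31.3] [-13.7  11.5] mid [ 547.8 -191.8] 83
pointer top [ 407.1 -204.7   45.4] 21 [[400.4, -226.1, 41.3], [526.8, -123.5, 48.6]]
foot [ 547.7 -199.5  144.4  163. ]
tt edge [ 547.6 -198.6  133.3   34. ]
pail rim [551.4  21.4  47.2 224. ]
case 0.95 [752.  36.  50.]
jar 0.69 [ 297. -385.   49.]
jar 0.41 [ 526. -173.   53.]
driver 0.86 [317. 419.  19.]
```

View pics/d14.png

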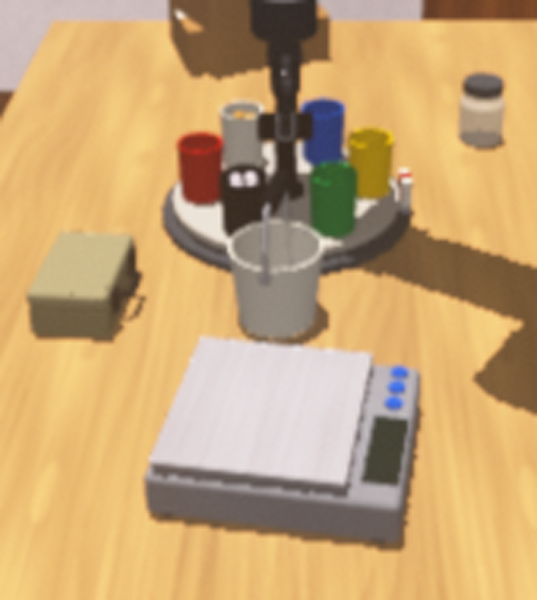

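The side view shows the yellow cup (370,150) directly behind the pointer (405,178). The pail is upright beside the foot and the bystanders are unmoved. Handing in.

```bash
python3 -c "
from rig import ticket
print(ticket.finish_job())"
```

```text
the job is handed in; nothing more can be done
None
```

The job is done and handed in at about 23.5 s of the 67 s allowed. The pail stands on the bench beside the carousel, and the yellow cup is behind the pointer with the gripper holding the centre grip.

**What I did**
- I lifted the pail by its bail, carried it level and set it upright at about (551, 21). Its rim is roughly 20–25 mm from the carousel foot, and the last view into the pail, from the scene camera during the turning, showed the sleeves still inside.
- I let go of the pail, gripped the black centre bar and turned the carousel about 81° clockwise, seen from above. I finished holding the bar with a 40 N squeeze.

**Last checks**
- **Yellow cup:** the wrist camera puts the bar at -176.0°, against -175.8° for the pointer. The side camera puts the cup about 0.4° off the pointer line, which is under 1 mm at the cup.
- **Forces:** wrist readings were about 1 N at the end.
- **Bystanders:** in the final pictures the jar and screwdriver are within a few mm of where they started. I read the case as unmoved from the picture; its measured edges were last compared before the pail was moved.

**What disagreed**
- **Fingertips:** in the images they sit about 36–40 mm behind the reported tool point. My first grasp on the bail therefore closed on nothing, with no contact force seen. I measured the offset, corrected for it, and the second grasp held.
- **Side camera:** its estimate of the carousel axis differed from the wrist camera's by about 4–5 mm, so I judged the angle within each camera on its own.

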